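Clear the camera's view and present the bead dish

ROBOT

A 6-joint arm with a two-finger parallel gripper is mounted at the origin on the work surface. World frame = base frame: x ahead of the robot, y to its left, z up, the work surface at z = 0. Lengths are in m, angles in rad, forces in N, time in s.
With the tool pointing down it reaches from about 0.4 to 0.825 m from the base axis. Payload 7 kg.
Tool frame: the origin (TCP) lies midway between the tips of the shut fingers; the grasp point (between the pads) lies r.grip_depth behind it (r.grip_depth is the distance from the TCP to the grasp point, in m); z points along the fingers, y is the direction in which the jaws open and shut (so a half turn about z gives the same grasp; the last joint's range is limited). The gripper opens to 85 mm and grips with 20 to 120 N. Pads are 22 mm wide; open, the fingers measure 114 mm over their backs; the gripper's body (76 mm by 85 mm) begins 54 mm behind the grasp point. The pads swing forward as they close: fully open they stand 13 mm farther back than shut.
Start: joints at [-1.04, 0.359, 0.012, 0, -1.224, -0.288], TCP at [0.162, -0.655, 0.231] pointing down, gripper open.
Joint ranges: [-3.07, 3.07], [-1.43, 2.12], [-1.02, 1.25], [-3.03, 1.67], [-3.05, -0], [-3.03, 3.03]. Speed limits (rad/s): [2.39, 2.39, 3.01, 3.14, 3.14, 3.14].

INTERFACE

Orientations are given as a rotation vector (axis times angle).
In Python, from station import r gives the robot as it stands. Calls block until the motion is done:
- r.goto(position, orientation): joint-space move of the TCP to a pose.
- r.move_l(position, attitude=None, rate=0.15, force_limit=None): straight line of the TCP; attitude=None keeps the orientation; rate is the mean speed in m/s. With force_limit (N) it stops when the force on the tool has changed by that much, and returns True; else False.
- r.set_joints(angles): joint-space move.
- r.move_gripper(opening, effort=None): finger opening in m; effort is the grip in N (None keeps the last); returns when the fingers have stopped.
- r.pause(seconds).
- r.inverse_kinematics(position, orientation): joint angles nearest the present ones, or None.
- r.observe(): the state.
- r.snapshot(name): name is "scene" or "top"; returns a dict with "image" (420x560x3 uint8, red, green, blue), "z_map" (420x560 float32, m along the optical axis (not along the pixel's ray), 0 where there is no reading), "K" (3x3 intrinsics, pixels), "R" (3x3) and "t" (3): a world point X has camera coordinates R X + t. Camera axes: x right, y down, z forward; pixel columns grow to the right and rows downward; lengths in m; the calibration is good to about 2 mm. A picture is of the moment at which its call begins.
A pose or a line that the arm cannot do raises r.IKError and nothing moves.
- r.hand_in(): hands the job in, once; it reports no verdict.
The state is a dict: "clock": time; "joint_pos": joint angles; "joint_vel": joint speeds; "joint_torque": joint torques, N m; "ee_pos": TCP position; "tcp_rot": TCP orientation; "force": force on the tool from outside, world axes, zero at the start; "wrist_torque": the same for the moment, N m; "grip_width": finger opening in m.
Only numpy, scipy, OpenCV 4.12 (cv2) and the standard library are available. Lean on these libraries where they do the work, as an engineer would, in place of code of your own. Each camera call takes 0.05 s, during which the arm holds its last target.

TASK

Clear the camera's view: pack the wooden case upright and fully down into the one free place of the archive box, without dropping it and leaving the tins and the jar in their places. Then take the white dish by its handle, lift it and turn it level a quarter turn anticlockwise (seen from above) so that its red mark points at the camera, never letting the stone ball cross the blue ring, and finish holding it still, level and unsupported by anything else over the white ring on the pad, about 10 cm above the pad, with the ball resting at the dish's middle. Do not disturb the other things on the table.

Things in the scene. Friction and masses are not known exactly. Their poses are not given: they have to be found in the camera images.
- case_center (a point): Centre of the loose upright wooden case (plain light wood, paper band, dark line): 42 mm along its own x, 50 mm along its own y, 85 mm tall (z), about 0.16 kg. Starts on the dark pad between dish and camera, turned up to 20 degrees from the pad. Its underside is 42.5 mm below this point. In the box its 50 mm side lies along the box's y; it stands 53 mm above the rim and can be held across that side above the walls.
- free_place (a point): Middle of the one free place in the fixed open archive box, on its inner floor (a white paper square 40 x 52 mm lies there); axes are the box's, z up. Box grey-blue, 208 mm along x, 66 along y, 36 high, walls and floor 4 mm (inside 200 x 58, 32 deep). It has four places in a row 50 mm apart along x; the free one can be any of them, next to a wall or not.
- dish_center (a point): Middle of the upper face of the loose white dish, where the ball rests, 6 mm above its underside. Round, 164 mm across, rim 24 mm high, 0.18 kg; a 6 degree cone inside to radius 45 mm, then 20 degrees. Blue ring of 37 mm radius inside. Its x points to the handle, z up. Starts on the pad's white ring (within 10 mm), x along the pad's x within 15 degrees.
- dish_handle (a point): Grasp point on the dish's only handle, an upright wooden block fixed outside the rim: 34 mm radially (dish x), 24 mm across (dish y), from 9 to 59 mm above the dish's underside. This point is 42 mm above the underside, at 96 mm from the dish's axis along its +x. It is pinched from above across its 24 mm (fingers closing along the dish's y).
- dish_mark (a point): Red mark on the dish's rim, opposite the handle, 79 mm from the dish's axis.
- ball_center (a point): Centre of the loose polished dark green stone ball, 32 mm diameter, 0.04 kg, which rolls freely in the dish and settles at its middle; its centre then is about 16 mm above dish_center. Its rotation means nothing.
- spot (a point): Middle of the white ring (radius 86 mm) on the fixed dark pad of the imaging station, on the pad's upper face, 4 mm above the table. Pad axes: -y points to the camera, x is a quarter turn anticlockwise from -y, seen from above, z up. The pad reaches 125 mm to both sides in x, from -240 to +120 mm in y.
- lens (a point): Centre of the front glass of the fixed grey bench camera, 300 mm from spot along the pad's -y, 118 mm above the table; it looks along the pad's +y. The camera with its foot reaches 110 mm beyond the lens, is 120 mm wide and 166 mm high.
- tin_a_center (a point): Centre of the green tin standing loose in a place of the box, 48 mm (box x) by 54 mm by 36.5 mm high, 0.12 kg. To be left there; a small nudge does no harm.
- tin_b_center (a point): Centre of the brown tin with red lid in another place of the box, same size and weight, loose. To be left there.
- jar_center (a point): Centre of the amber jar with white lid in another place of the box: loose, 46 mm across, 55 mm tall, 0.12 kg. To be left there.
- stamp: Bystander, not to be disturbed: rubber stamp, wooden base 50 x 30, 66 high; the origin is under its middle.
- weight: Bystander, not to be disturbed: round brass paperweight, 60 across, 53 high; the origin is under its middle.
- brush: Bystander, not to be disturbed: dusting brush 180 long, lying flat; the origin is under its middle.
- loupe: Bystander, not to be disturbed: black stand loupe, 48 across, 39 high; the origin is under its middle.

How it is judged:
By the outcome, as a careful person would: the job done as asked, in the order asked, and still so for the second after the job is handed in, while the arm keeps its last pose, push and grip.
It also fails if it takes over 61 s, if anything falls off the work surface, if the arm or the gripper's body presses on something with over 40 N, if the wrist force passes 120 N, or if a joint passes its speed limit or range.

## Working session

There is one attempt and no reset: what is moved stays moved. The work goes in short steps, each a Python script; the robot and the scene stay as the last script left them, time stands still between calls to the robot, and variables do not carry over. Pictures are saved under pics/ and viewed, and the job is handed in when it is done.

```bash
ls; mkdir -p pics
python3 - <<'E'
from station import r
import cv2,numpy as np
for n in("scene","top"):
    s=r.snapshot(n); np.savez(f"pics/{n}0.npz",**s)
    cv2.imwrite(f"pics/{n}0.png",s["image"][:,:,::-1])
    print(n,s["K"].tolist(),s["R"].round(3).tolist(),s["t"].round(3).tolist(),(-s["R"].T@s["t"]).round(3))
print(r.observe(),r.grip_depth)
E
```

```text
pics
scene [[502.2068061691813, 0.0, 285.3985237087925], [0.0, 502.2068061691813, 204.75149154068006], [0.0, 0.0, 1.0]] [[0.414, 0.91, -0.021], [0.547, -0.267, -0.794], [-0.728, 0.317, -0.608]] [-0.182, -0.209, 2.017] [ 1.658 -0.53   1.057]
top [[395.5653076449412, 0.0, 278.93734692268316], [0.0, 395.5653076449412, 211.26628021973434], [0.0, 0.0, 1.0]] [[-0.022, -1.0, 0.007], [-0.997, 0.021, -0.071], [0.071, -0.009, -0.997]] [-0.001, 0.536, 1.071] [ 0.458 -0.003  1.107]
{'clock': 0.1, 'joint_pos': array([-1.03990391e+00,  3.59328382e-01,  1.11394728e-02, -3.10040996e-04,
       -1.22410398e+00, -2.88129824e-01]), 'joint_vel': array([-0.00054875, -0.0026999 ,  0.00224713,  0.00077089,  0.00079455,
       -0.00038005]), 'joint_torque': array([-3.99516866e-03, -5.84763622e+01,  2.94109297e+01,  6.95447266e+00,
       -3.09664916e-03, -4.88247693e-06]), 'ee_pos': array([ 0.16214634, -0.65478352,  0.23044383]), 'tcp_rot': array([ 3.80190435e-01, -3.11817102e+00, -2.33849420e-03]), 'force': array([-0.35408392,  0.1458058 , -0.27545667]), 'wrist_torque': array([0.01343238, 0.0089822 , 0.00886226]), 'grip_width': 0.08522201587693667} 0.0187
```

View pics/scene0.png

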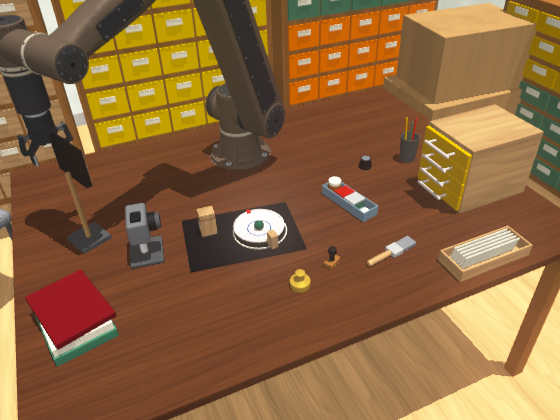

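View pics/top0.png

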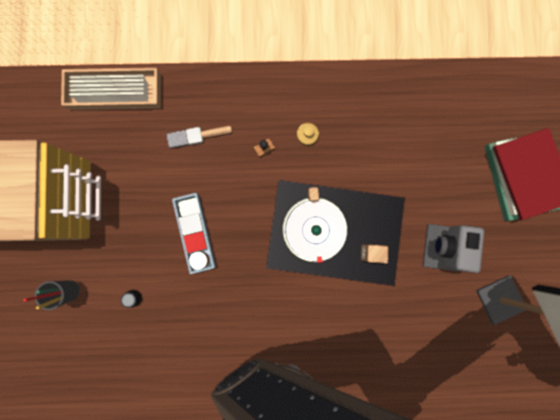

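The scene view shows the pad with the dish at about (258,228), the case at (207,221) and the archive box at (349,198). In the top view the dish is at (316,230) with its handle up at (314,194). The case is at (376,254), the box at (194,233) and the camera at (452,247). I'll zoom in on the box, dish and case.

Run:
```python
import cv2
t=cv2.imread("pics/top0.png");s=cv2.imread("pics/scene0.png")
a=cv2.resize(t[185:285,160:230],None,fx=5.5,fy=5.5,interpolation=cv2.INTER_CUBIC)
b=cv2.resize(s[170:225,310:385],None,fx=5,fy=5,interpolation=cv2.INTER_CUBIC)
b=cv2.copyMakeBorder(b,0,a.shape[0]-b.shape[0],0,0,cv2.BORDER_CONSTANT)
cv2.imwrite("pics/zbox.png",cv2.hconcat([a,b]))
cv2.imwrite("pics/zpad.png",cv2.resize(t[175:290,260:410],None,fx=5,fy=5,interpolation=cv2.INTER_CUBIC))
```

```text
(no output)
```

View pics/zbox.png

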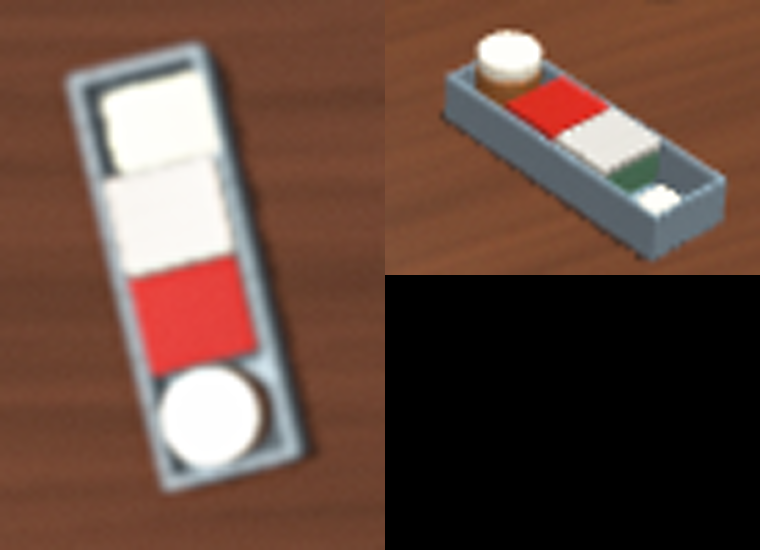

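View pics/zpad.png

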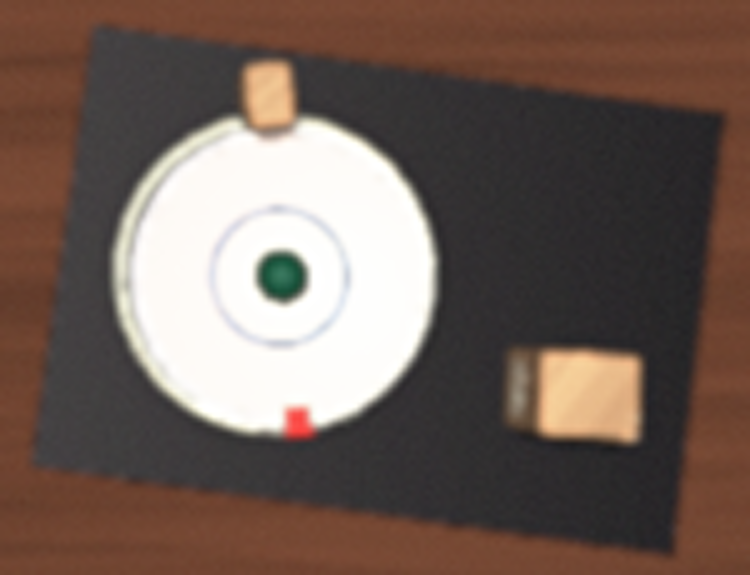

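The top zoom shows the order: white paper square (free place) at the upper end (+x) of the box, then the green tin with a white lid, the red-lidded tin and the jar. So the free place is next to an end wall. Next I'll measure everything.

```bash
cat > h.py <<'E'
import numpy as np,cv2
def ray(s,uv,z):
    uv=np.atleast_2d(uv).astype(float)
    d=(np.linalg.inv(s["K"])@np.c_[uv,np.ones(len(uv))].T).T@s["R"]
    c=-s["R"].T@s["t"]
    return c+d*((z-c[2])/d[:,2])[:,None]
def up(s,x0,y0,x1,y1,f=6):
    return cv2.resize(s["image"][y0:y1,x0:x1],None,fx=f,fy=f,interpolation=cv2.INTER_CUBIC)
def big(m):
    cs,_=cv2.findContours(m.astype(np.uint8),cv2.RETR_EXTERNAL,cv2.CHAIN_APPROX_NONE)
    return max(cs,key=cv2.contourArea)[:,0,:]
def px(c,x0,y0,f=6): return (np.asarray(c,float)+.5)/f-.5+[x0,y0]
def rect(P):
    (c,sz,a)=cv2.minAreaRect((P[:,:2]*1000).astype(np.float32)); return np.array(c)/1000,sz,a
def hsv(i): return cv2.cvtColor(i,cv2.COLOR_RGB2HSV).astype(int)
E
cat > meas.py <<'E'
from h import *
s=dict(np.load("pics/top0.npz"))
def roi(win,f,z,sc=6):
    im=up(s,*win,f=sc);H=hsv(im);m=f(im.astype(int),H);return ray(s,px(big(m),win[0],win[1],sc),z)
box=(160,180,235,285)
print("box",rect(roi(box,lambda i,H:(i[:,:,2]>=i[:,:,0]-8)&(H[:,:,2]>50)|(H[:,:,2]>190),.036)))
pad=(255,165,415,295)
print("pad",rect(roi(pad,lambda i,H:((H[:,:,1]<70)|(H[:,:,2]>150)),.004,4)))
cs=(355,235,400,275)
wood=lambda i,H:(i[:,:,0]>140)&(H[:,:,1]>60)
print("case",rect(roi(cs,wood,.089)))
hd=(300,180,330,205)
print("handle",rect(roi(hd,wood,.063)))
im=up(s,275,185,360,270);i=im.astype(int);H=hsv(im)
m=(i.min(2)>150)
P=ray(s,px(big(m),275,185),.028);print("dish circ",cv2.minEnclosingCircle((P[:,:2]*1000).astype(np.float32)), cv2.fitEllipse((P[:,:2]*1000).astype(np.float32)))
m=(i[:,:,0]>170)&(i[:,:,1]<110);P=ray(s,px(big(m),275,185),.028);print("mark",rect(P))
m=(i[:,:,1]>i[:,:,0]+15)&(i.max(2)<140);P=ray(s,px(big(m),275,185),.026);print("ball",rect(P))
# blue ring
im=up(s,160,180,235,220)
print("paper",rect(roi((178,195,205,217),lambda i,H:(i.min(2)>170),.0045)))
E
python3 meas.py
```

```text
box (array([0.48098001, 0.21941   ]), (211.2349853515625, 74.0063247680664), 12.993874549865723)
pad (array([ 0.4749411 , -0.16865558]), (356.23590087890625, 247.37582397460938), 80.86734008789062)
case (array([ 0.41670123, -0.26155637]), (53.455535888671875, 45.03815460205078), 84.85165405273438)
handle (array([ 0.57681464, -0.10392192]), (37.235626220703125, 27.579147338867188), 5.835106372833252)
dish circ ((483.9748840332031, -108.37229919433594), 87.87865447998047) ((483.6226806640625, -108.2038803100586), (168.8590545654297, 176.18580627441406), 2.6336562633514404)
mark (array([ 0.4017713, -0.1192352]), (16.301719665527344, 13.033247947692871), 88.72452545166016)
ball (array([ 0.48242603, -0.11203953]), (25.07870864868164, 24.11785125732422), 88.75387573242188)
paper (array([0.54917322, 0.23770744]), (57.13515090942383, 55.52198028564453), 13.197479248046875)
```

```bash
cat > m2.py <<'E'
from h import *
s=dict(np.load("pics/top0.npz"))
x0,y0=160,180
im=up(s,160,180,235,285);i=im.astype(int);H=hsv(im)
m=(i[:,:,2]>i[:,:,0]+10)&(H[:,:,2]>95); m=cv2.morphologyEx(m.astype(np.uint8),cv2.MORPH_OPEN,np.ones((3,3)))
c=big(m);print("rim outer",rect(ray(s,px(c,x0,y0),.036)))
o=im.copy();cv2.drawContours(o,[c.reshape(-1,1,2)],-1,(255,0,255),1)
red=(i[:,:,0]>180)&(i[:,:,1]<90);cr=big(red);print("red lid",rect(ray(s,px(cr,x0,y0),.0405)))
cv2.drawContours(o,[cr.reshape(-1,1,2)],-1,(255,255,0),1)
w=(i.min(2)>205)
cs,_=cv2.findContours(w.astype(np.uint8),cv2.RETR_EXTERNAL,cv2.CHAIN_APPROX_NONE)
for q in cs:
    if cv2.contourArea(q)>400:
        q=q[:,0]; cv2.drawContours(o,[q.reshape(-1,1,2)],-1,(0,255,0),1); print("white",q.mean(0)/6+[x0,y0],[rect(ray(s,px(q,x0,y0),z)) for z in(.0045,.0405,.059)])
x1,y1=355,235
im=up(s,x1,y1,400,275);i=im.astype(int);H=hsv(im)
m=(i[:,:,0]>165)&(H[:,:,1]>60);c=big(m);print("case",rect(ray(s,px(c,x1,y1),.089)))
o2=im.copy();cv2.drawContours(o2,[c.reshape(-1,1,2)],-1,(255,0,255),1)
im=up(s,295,180,335,205);i=im.astype(int);H=hsv(im)
m=(i[:,:,0]>165)&(H[:,:,1]>60);c=big(m);print("handle",rect(ray(s,px(c,295,180),.063)))
o3=im.copy();cv2.drawContours(o3,[c.reshape(-1,1,2)],-1,(255,0,255),1)
C=np.zeros((600,750,3),np.uint8);C[:600,:450]=o[:600];C[:240,460:730]=o2;C[260:410,460:700]=o3
cv2.imwrite("pics/ov.png",C[:,:,::-1])
# depth
v,u=np.mgrid[0:420,0:560];Z=s["z_map"];p=np.linalg.inv(s["K"])@np.stack([u.ravel()*Z.ravel(),v.ravel()*Z.ravel(),Z.ravel()])
X=(s["R"].T@(p-s["t"][:,None])).T.reshape(420,560,3)
for n,(a,b,cc,d),(zl,zh) in (("boxall",(160,180,235,285),(.02,.08)),("case",(355,235,400,275),(.075,.1)),("handle",(300,180,330,205),(.05,.08))):
    Q=X[b:d,a:cc].reshape(-1,3);k=(Q[:,2]>zl)&(Q[:,2]<zh);print(n,k.sum(),np.median(Q[k],0),rect(Q[k]))
E
python3 m2.py
```

```text
rim outer (array([0.48068579, 0.21946306]), (207.7026824951172, 68.7643051147461), 13.091593742370605)
red lid (array([0.45656647, 0.21509488]), (46.55561065673828, 51.19297409057617), 13.338212966918945)
white [197.83560091 260.70238095] [(array([0.40590326, 0.21570534]), (48.100311279296875, 47.043968200683594), 44.34260177612305), (array([0.40760352, 0.20857373]), (46.52952575683594, 45.507667541503906), 44.34272003173828), (array([0.4084772 , 0.20490883]), (45.722320556640625, 44.718196868896484), 44.34260177612305)]
white [189.85540839 216.65452539] [(array([0.52877325, 0.2379054 ]), (92.41232299804688, 62.564735412597656), 12.529314994812012), (array([0.52646106, 0.23004878]), (89.3944320678711, 60.5215950012207), 12.529335021972656), (array([0.52527277, 0.22601135]), (87.84357452392578, 59.47166442871094), 12.529350280761719)]
case (array([ 0.41659341, -0.26166934]), (51.16053771972656, 43.62442398071289), 85.57568359375)
handle (array([ 0.57717053, -0.10450369]), (35.008018493652344, 24.827890396118164), 6.442619800567627)
boxall 1444 [0.46658079 0.21697072 0.0374619 ] (array([0.48071918, 0.22297002]), (207.72711181640625, 67.37586212158203), 12.753573417663574)
case 327 [ 0.4153835  -0.26011189  0.08680341] (array([ 0.41573001, -0.26115088]), (50.604591369628906, 41.89877700805664), 84.94377136230469)
handle 118 [ 0.57681826 -0.10371446  0.05993357] (array([ 0.57700073, -0.10283108]), (32.50905990600586, 23.574966430664062), 0.30679064989089966)
```

View pics/ov.png

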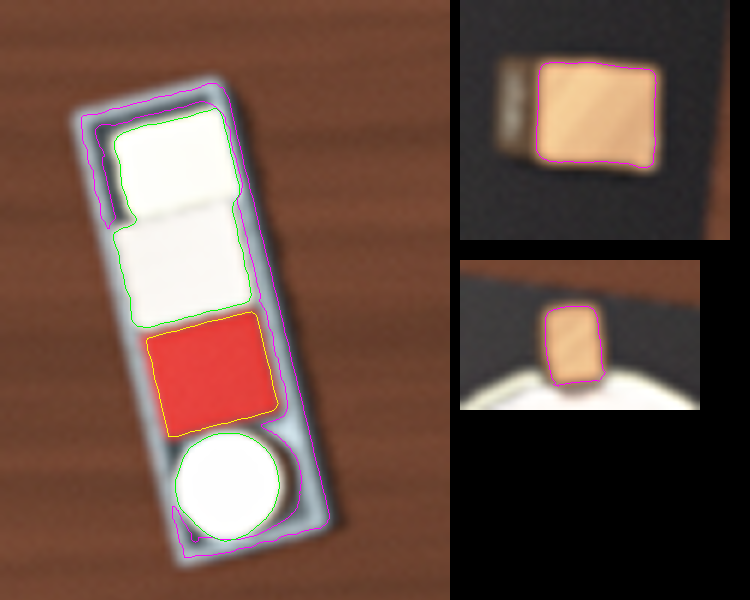

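```bash
cat > ov.py <<'E'
from h import *
def Rz(a): a=np.radians(a);return np.array([[np.cos(a),-np.sin(a)],[np.sin(a),np.cos(a)]])
def proj(s,X):
    c=(s["R"]@np.asarray(X).T).T+s["t"];p=(s["K"]@c.T).T;return p[:,:2]/p[:,2:]
def rc(c,yaw,lx,ly,z):
    q=np.array([[-lx,-ly],[lx,-ly],[lx,ly],[-lx,ly]])/2
    return np.c_[(Rz(yaw)@q.T).T+c,[z]*4]
bc=np.array([.4808,.2223]);by=13.0
fp=bc+Rz(by)@[.075,0]
th=np.radians(np.arange(0,360,5))
dc=np.array([.4815,-.112]);dy=5.3
G=[(rc(bc,by,.208,.066,.036),(255,0,255)),(rc(fp,by,.04,.052,.0045),(0,160,0)),(rc(bc+Rz(by)@[.025,0],by,.048,.054,.0405),(0,0,255)),
(rc([.4165,-.2612],-4.8,.042,.05,.089),(255,0,255)),(rc([.4165,-.2612],-4.8,.042,.05,.004),(255,255,0)),
(np.c_[dc+.082*np.c_[np.cos(th),np.sin(th)],0*th+.028],(255,0,255)),
(rc(dc+Rz(dy)@[.096,0],dy,.034,.024,.063),(0,0,255)),
(rc([.4749,-.1687],-9.13,.25,.36,.004),(0,255,255))]
o=[]
for n,w in(("scene",(170,170,390,280)),("top",(165,170,415,295))):
    s=dict(np.load(f"pics/{n}0.npz"));f=3.2 if n=="top" else 3.6
    im=up(s,*w,f=f)
    for g,c in G:
        p=(proj(s,g)-w[:2]+.5)*f-.5
        cv2.polylines(im,[np.round(p*8).astype(np.int32).reshape(-1,1,2)],True,c,1,cv2.LINE_AA,3)
    cv2.imwrite(f"pics/ov_{n}.png",im[:,:,::-1])
E
python3 ov.py
```

```text
(no output)
```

View pics/ov_scene.png

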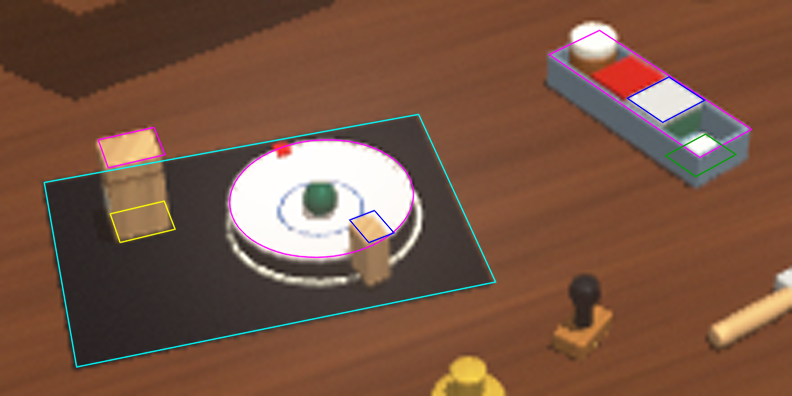

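View pics/ov_top.png

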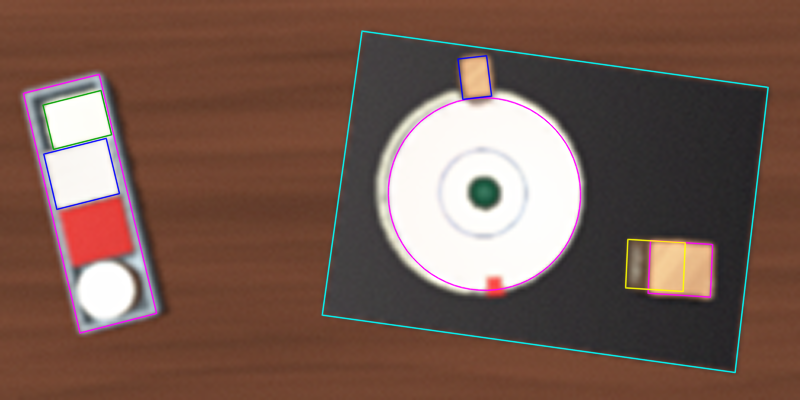

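```bash
cat > lamp.py <<'E'
from h import *
def cloud(s):
    v,u=np.mgrid[0:420,0:560];Z=s["z_map"].astype(float);p=np.linalg.inv(s["K"])@np.stack([(u*Z).ravel(),(v*Z).ravel(),Z.ravel()])
    return (s["R"].T@(p-s["t"][:,None])).T.reshape(420,560,3)
if __name__=="__main__":
    S=dict(np.load("pics/scene0.npz"));T=dict(np.load("pics/top0.npz"));X=cloud(S);Y=cloud(T)
    for u,v in((72,150),(80,170),(60,140),(75,200),(90,240),(85,180),(40,150),(28,110),(50,125),(68,130),(58,155),(35,155)):print((u,v),X[v,u].round(3))
    print()
    for u,v in((500,300),(525,305),(550,310),(555,295),(540,335),(555,330)):print((u,v),Y[v,u].round(3))
    cv2.imwrite("pics/zl.png",cv2.resize(S["image"][70:280,0:190],None,fx=3,fy=2.8,interpolation=cv2.INTER_CUBIC)[:,:,::-1])
E
python3 lamp.py
cat >> h.py <<'E'
from scipy.spatial.transform import Rotation as Ro
def tool(yaw_y):
    """rotvec, tool down, tool y along world angle yaw_y (deg)"""
    a=np.radians(yaw_y);y=np.array([np.cos(a),np.sin(a),0]);z=np.array([0,0,-1.]);x=np.cross(y,z)
    return Ro.from_matrix(np.c_[x,y,z]).as_rotvec()
E
python3 - <<'E'
from station import r
from h import *
s=r.observe();print("tool y now",np.degrees(np.arctan2(*Ro.from_rotvec(s["tcp_rot"]).as_matrix()[:2,1][::-1])))
for n,p,ys in (("case",(.4165,-.2612,.046),(85.2,-94.8)),("caseup",(.4165,-.2612,.2),(85.2,-94.8)),("box",(.5539,.2389,.046),(103,-77)),("boxup",(.5539,.2389,.17),(103,-77)),
 ("han",(.577,-.1035,.027),(95.3,-84.7)),("hanmid",(.56,-.06,.127),(133,-47)),("hanend",(.4997,-.0146,.127),(170.87,-9.13))):
    for y in ys:
        q=r.inverse_kinematics(p,tool(y));print(n,y,None if q is None else np.round(q,2))
E
```

```text
(72, 150) [ 0.332 -0.585  0.352]
(80, 170) [ 0.346 -0.581  0.293]
(60, 140) [ 0.258 -0.611  0.351]
(75, 200) [ 0.286 -0.623  0.162]
(90, 240) [ 0.306 -0.618  0.015]
(85, 180) [ 0.35  -0.576  0.26 ]
(40, 150) [-0.903 -0.784 -0.266]
(28, 110) [ 0.21  -0.667  0.436]
(50, 125) [ 0.183 -0.628  0.367]
(68, 130) [ 0.159 -0.586  0.328]
(58, 155) [ 0.227 -0.631  0.289]
(35, 155) [ 0.186 -0.694  0.284]

(500, 300) [ 0.28  -0.609  0.02 ]
(525, 305) [ 0.284 -0.611  0.125]
(550, 310) [ 0.298 -0.575  0.268]
(555, 295) [ 0.334 -0.562  0.304]
(540, 335) [ 0.179 -0.726 -0.002]
(555, 330) [ 0.252 -0.594  0.251]
tool y now 103.90321724935559
case 85.2 [-0.16  0.27 -0.62  0.   -0.68 -1.5 ]
case -94.8 [-0.16  0.27 -0.62  0.   -0.68  1.65]
caseup 85.2 [-0.16  0.08 -0.43  0.   -1.06 -1.5 ]
caseup -94.8 [-0.16  0.08 -0.43  0.   -1.06  1.65]
box 103 [ 0.73  0.42 -0.37 -0.   -0.78 -2.07]
box -77 [ 0.73  0.42 -0.37  0.   -0.78  1.07]
boxup 103 [ 0.73  0.29 -0.24 -0.   -1.05 -2.07]
boxup -77 [ 0.73  0.29 -0.24  0.   -1.05  1.07]
han 95.3 [ 0.16  0.42 -0.42  0.   -0.72 -1.63]
han -84.7 [ 0.16  0.42 -0.42  0.   -0.72  1.51]
hanmid 133 [ 0.24  0.27 -0.38  0.   -0.93 -1.06]
hanmid -47 [ 0.24  0.27 -0.38  0.   -0.93  2.08]
hanend 170.87 [ 0.36  0.17 -0.51  0.   -0.89 -0.52]
hanend -9.13 [ 0.36  0.17 -0.51  0.   -0.89  2.62]
```

View pics/zl.png

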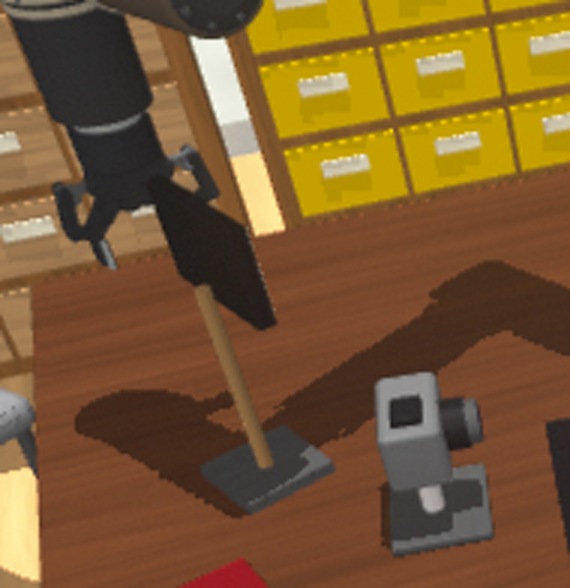

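The scene view shows a dark panel on a stand at about (72,155), i.e. x≈0.24–0.36, y≈-0.6, z up to 0.37, right beside the gripper. I'll retract radially first, then swing to above the case.

Run:
```python
from station import r
from h import *
r.move_l((.115,-.44,.26),rate=.15)
print(r.observe()["clock"],r.observe()["joint_pos"].round(2),r.observe()["force"].round(1))
r.goto((.4165,-.2612,.20),tool(85.2))
o=r.observe();print(o["clock"],o["ee_pos"],o["joint_pos"].round(2),o["force"].round(1))
for n in("scene","top"):
    s=r.snapshot(n); np.savez(f"pics/{n}1.npz",**s)
    cv2.imwrite(f"pics/{n}1.png",s["image"][:,:,::-1])
```

```text
1.7333 [-0.88 -0.03 -0.4   0.   -1.2  -0.45] [ 0.1 -0.9 -1.2]
3.0667 [ 0.41618068 -0.26165838  0.20000884] [-0.16  0.08 -0.43  0.   -1.06 -1.49] [-0.7 -0.5 -0.3]
```

View pics/scene1.png

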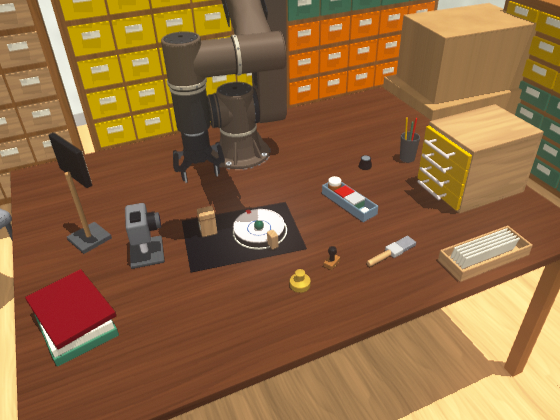

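The panel still stands at (72,155) and the gripper at (200,160) is above the case at (207,221). Next is the descent and the grasp.

Run:
```python
from station import r
from h import *
print(r.move_l((.4165,-.2612,.046),rate=.12,force_limit=10))
print(r.observe()["ee_pos"])
r.move_gripper(.03,effort=40)
o=r.observe();print(o["clock"],o["grip_width"],o["force"].round(1))
s=r.snapshot("scene");cv2.imwrite("pics/g1.png",cv2.resize(s["image"][120:270,130:300],None,fx=4,fy=4)[:,:,::-1])
r.move_l((.4165,-.2612,.16),rate=.08)
o=r.observe();print(o["clock"],o["grip_width"],o["force"].round(2),o["ee_pos"])
s=r.snapshot("scene");cv2.imwrite("pics/g2.png",cv2.resize(s["image"][100:250,130:300],None,fx=4,fy=4)[:,:,::-1])
```

```text
False
[ 0.41698921 -0.2613174   0.04661575]
5.025 0.04958774030190201 [-0.9  0.2  5.5]
6.65 0.04977421469250395 [ 0.5  -0.61 -2.46] [ 0.41620296 -0.26111046  0.1594666 ]
```

View pics/g1.png

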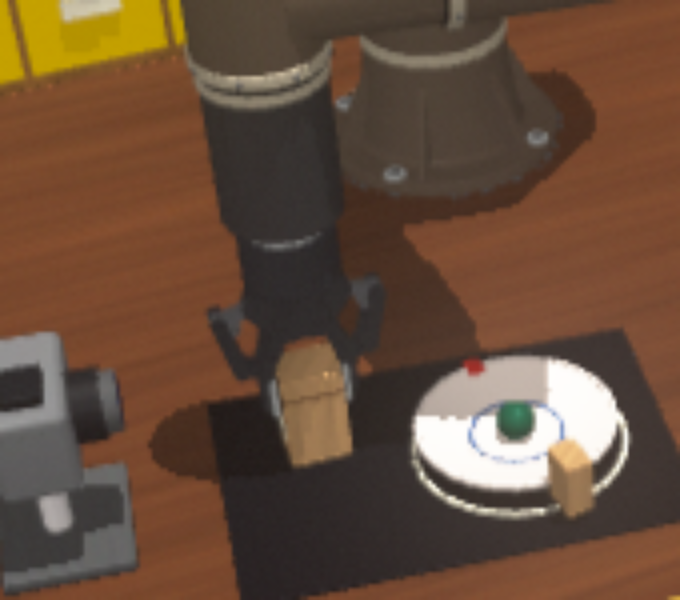

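View pics/g2.png

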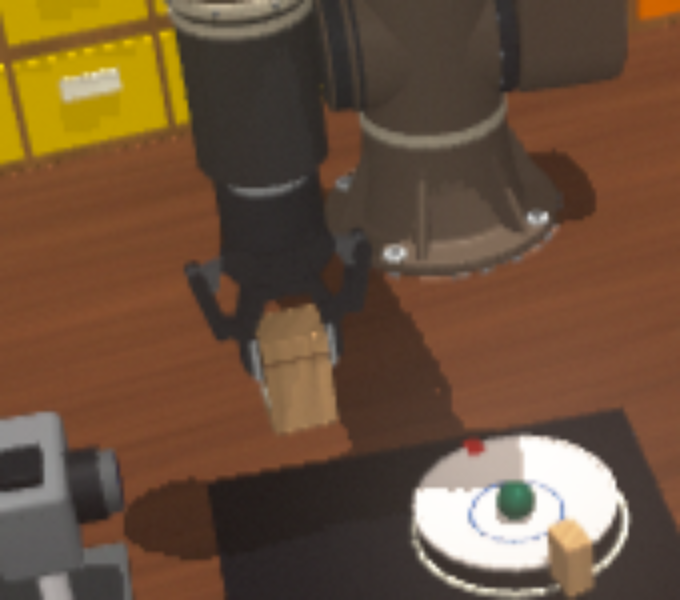

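The case is held upright (width 49.8 mm), with the dish and ball undisturbed at (510,500). I'll carry it above the free place and check.

Run:
```python
from station import r
from h import *
from ov import *
r.move_l((.5539,.2389,.16),tool(103),rate=.2)
r.move_l((.5539,.2389,.10),rate=.1)
r.pause(.2)
o=r.observe();print(o["clock"],o["grip_width"],o["force"].round(2),o["ee_pos"],o["tcp_rot"],tool(103))
s=r.snapshot("scene");np.savez("pics/s3.npz",**s)
w=(300,100,400,220);f=5
im=up(s,*w,f=f);cv2.imwrite("pics/b1.png",im[:,:,::-1])
b=o["ee_pos"];z0=b[2]-.042
for g,c in ((rc(b[:2],13,.042,.05,z0),(255,0,255)),(rc(b[:2],13,.042,.05,z0+.085),(255,0,255)),(rc(bc,by,.208,.066,.036),(0,255,255))):
    p=(proj(s,g)-w[:2]+.5)*f-.5
    cv2.polylines(im,[np.round(p*8).astype(np.int32).reshape(-1,1,2)],True,c,1,cv2.LINE_AA,3)
cv2.imwrite("pics/b1o.png",im[:,:,::-1])
```

```text
10.3917 0.049460006885408726 [-1.4   0.43 -1.92] [0.55427694 0.2391853  0.10079371] [-3.55646890e-01  3.12022051e+00  1.11539262e-03] [ 0.35563838 -3.12139804 -0.        ]
```

View pics/b1.png

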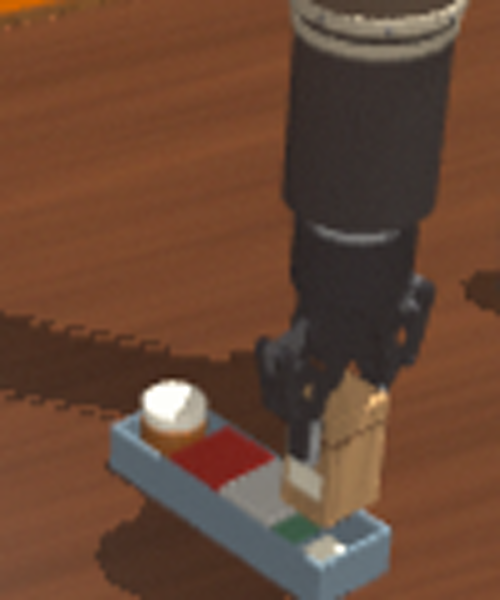

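View pics/b1o.png

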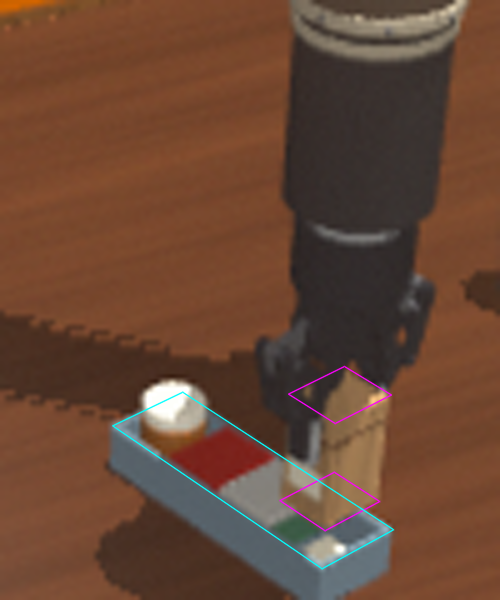

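Both overlays sit about 1 px low in the same way (calibration), so the case at (345,460) is aligned relative to the box to about 2 mm. I'll descend with a force guard.

Run:
```python
from station import r
from h import *
print(r.move_l((.5539,.2389,.053),rate=.06,force_limit=8))
o=r.observe();print(o["clock"],o["force"].round(2),o["ee_pos"])
print(r.move_l((.5539,.2389,.044),rate=.03,force_limit=8))
o=r.observe();print(o["clock"],o["grip_width"],o["force"].round(2),o["wrist_torque"].round(2),o["ee_pos"])
s=r.snapshot("scene");w=(300,100,400,220);cv2.imwrite("pics/b2.png",up(s,*w,f=5)[:,:,::-1])
```

```text
False
11.375 [-0.66 -0.11 -3.03] [0.55418684 0.23907463 0.0532882 ]
True
11.6833 0.04963822853839761 [-0.94 -0.76  2.94] [-0.26  0.04  0.06] [0.55463652 0.23925354 0.04637799]
```

View pics/b2.png

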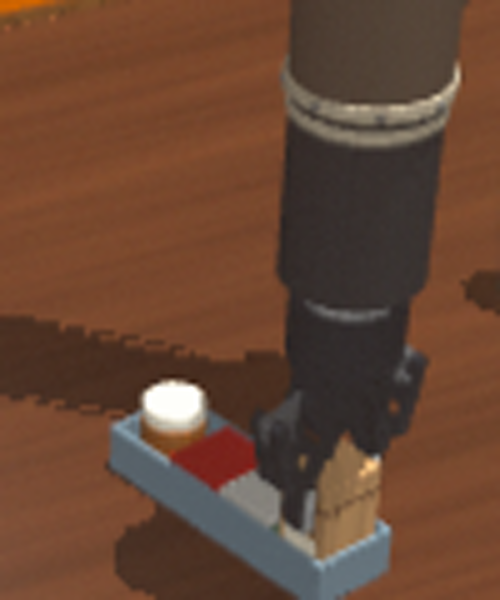

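The case stands inside the walls at (345,510). Contact came at z=0.0464, matching the grasp height, so it is on the floor. Next I'll release it, lift off and look.

Run:
```python
from station import r
from h import *
r.move_gripper(.075)
r.move_l((.5539,.2389,.16),rate=.15)
r.goto((.577,-.1035,.16),tool(95.3))
o=r.observe();print(o["clock"],o["grip_width"],o["force"].round(2),o["ee_pos"])
for n in("scene","top"):
    s=r.snapshot(n); np.savez(f"pics/{n}4.npz",**s)
    cv2.imwrite(f"pics/{n}4.png",s["image"][:,:,::-1])
s=dict(np.load("pics/scene4.npz"));t=dict(np.load("pics/top4.npz"))
cv2.imwrite("pics/z4.png",cv2.hconcat([up(s,310,150,390,230,f=5),up(t,160,190,240,270,f=5)])[:,:,::-1])
from lamp import cloud
X=cloud(t)[180:290,160:235].reshape(-1,3);k=(X[:,2]>.075)&(X[:,2]<.11);print(k.sum(),np.median(X[k],0),rect(X[k]))
```

```text
14.3167 0.07504695999138218 [-0.25 -0.88  0.64] [ 0.5772377  -0.10273115  0.1598589 ]
0 [nan nan nan] (array([0., 0.]), (0.0, 0.0), 0.0)
  return _methods._mean(a, axis=axis, dtype=dtype,
  ret = um.true_divide(
```

View pics/z4.png

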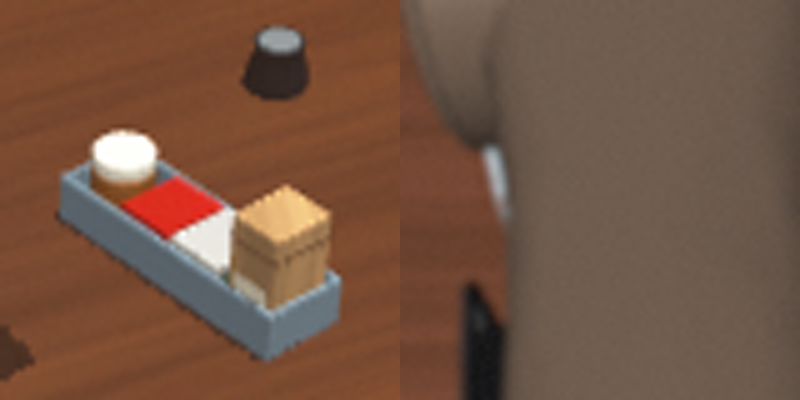

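View pics/scene4.png

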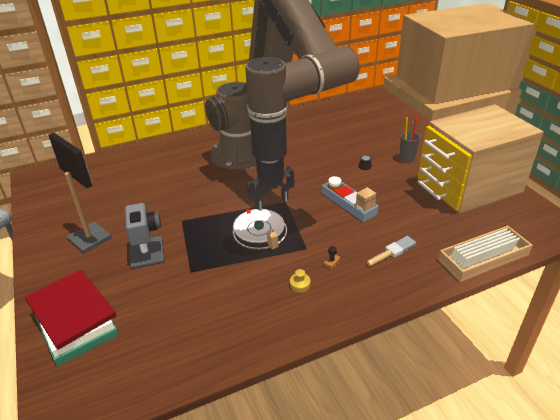

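View pics/top4.png

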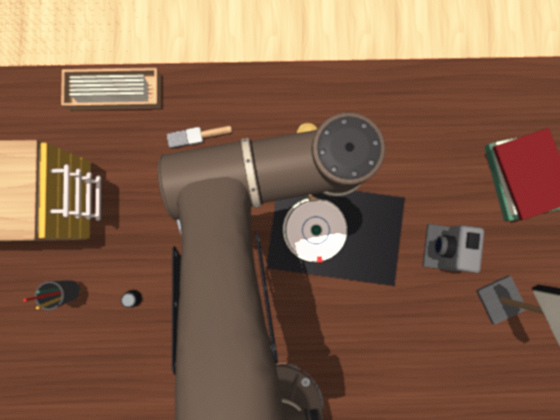

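In z4 the case sits flush inside the walls at (283,245). The jar (124,150), red tin (172,208) and white-lidded tin (210,240) are in place, and the bystanders look unchanged. Now the handle.

Run:
```python
from station import r
from h import *
from lamp import cloud
X=cloud(dict(np.load("pics/scene4.npz")))[180:215,350:385].reshape(-1,3)
k=(X[:,2]>.08)&(X[:,2]<.1)&(np.hypot(X[:,0]-.554,X[:,1]-.239)<.04);print("case top",k.sum(),np.percentile(X[k,2],[10,50,90]),rect(X[k]))
r.move_gripper(.06)
print(r.move_l((.5778,-.1037,.0275),rate=.08,force_limit=8))
o=r.observe();print(o["clock"],o["ee_pos"],o["force"].round(2))
s=r.snapshot("scene");cv2.imwrite("pics/d1.png",up(s,200,170,320,270,f=6)[:,:,::-1])
```

```text
case top 156 [0.08272246 0.08876618 0.09220488] (array([0.55627509, 0.239     ]), (48.01081085205078, 54.227176666259766), 19.020145416259766)
False
16.525 [ 0.57813229 -0.10368516  0.02800569] [-0.36 -0.04 -0.19]
```

View pics/d1.png

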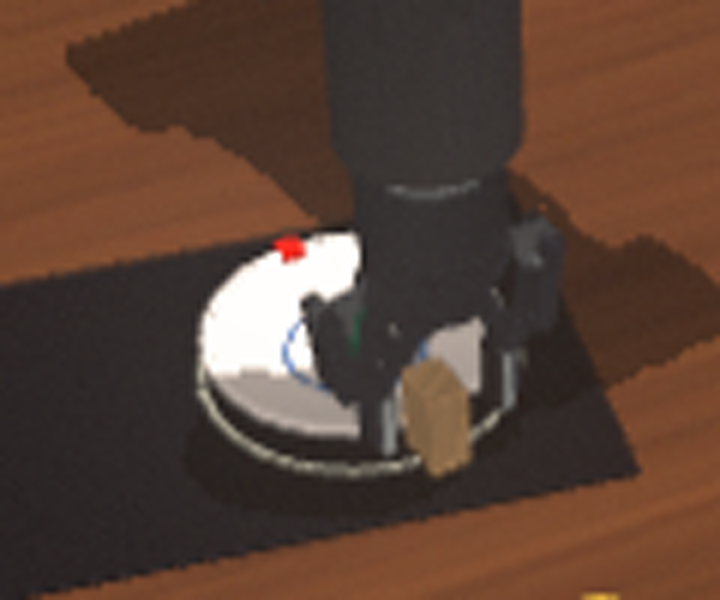

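The case top reads 0.089 m, so it is fully down. The fingers at (385,430) and (510,380) straddle the handle at (438,415). I'll close gently first, then firm up.

Run:
```python
from station import r
from h import *
r.move_gripper(.036,effort=20)
o=r.observe();print(o["clock"],o["grip_width"],o["force"].round(2))
r.move_gripper(.015,effort=20)
o=r.observe();print(o["clock"],o["grip_width"],o["force"].round(2))
r.move_gripper(.015,effort=115)
o=r.observe();print(o["clock"],o["grip_width"],o["force"].round(2),o["ee_pos"])
s=r.snapshot("scene");cv2.imwrite("pics/d2.png",up(s,200,170,320,270,f=6)[:,:,::-1])
```

```text
16.9333 0.036144690271143184 [-0.29 -0.45 -0.37]
17.1833 0.023690323505167945 [ 0.27 -0.09  0.7 ]
17.4 0.023158415063418845 [-0.19  0.4   3.44] [ 0.57795311 -0.10373     0.02770709]
```

View pics/d2.png

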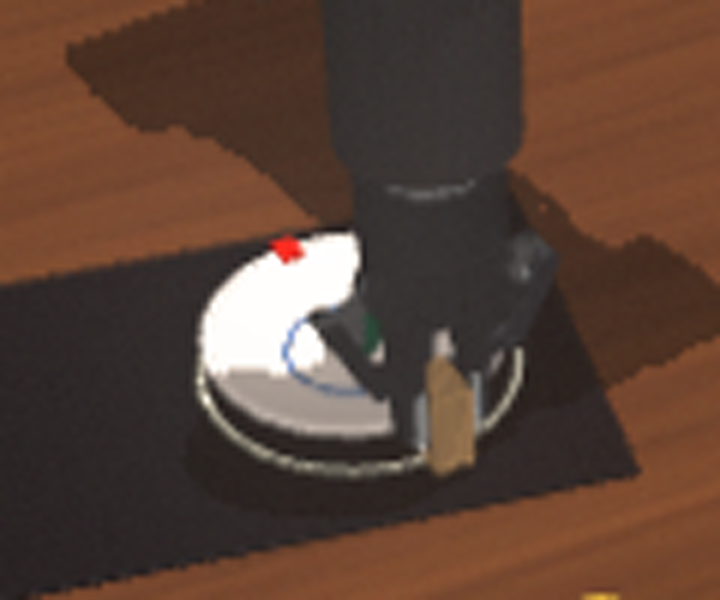

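Both pads are on the handle at (450,415), width 23.2 mm. I'll lift slowly and check that the dish is level.

```bash
cat > lev.py <<'E'
from h import *
from lamp import cloud
def level(s,c,z,show=None):
    """plane through rim top from depth; c approx dish centre"""
    X=cloud(s);d=np.hypot(X[...,0]-c[0],X[...,1]-c[1])
    i=s["image"].astype(int);w=(i.min(2)>120)&(i.max(2)-i.min(2)<50)
    for lo,hi,off in((0.022,.043,"cone"),(.05,.074,"outer")):
        k=(d>lo)&(d<hi)&(abs(X[...,2]-z)<.03)&w
        Q=X[k];A=np.c_[Q[:,:2]-c,d[k],np.ones(k.sum())];p=np.zeros(4)
        ok=np.ones(len(Q),bool)
        for _ in range(4):
            p=np.linalg.lstsq(A[ok],Q[ok,2],rcond=None)[0];e=Q[:,2]-A@p;ok=abs(e)<2.5*e[ok].std()
        print(off,ok.sum(),"tilt deg x,y",np.degrees(p[:2]).round(2),"cone",np.degrees(p[2]).round(1),"z0",p[3].round(4),"std",e[ok].std().round(4))
E
python3 - <<'E'
from station import r
from h import *
from lev import level
t0=r.snapshot("top");level(t0,np.array([.4815,-.112]),.02)
r.move_l((.578,-.1037,.058),rate=.03)
r.pause(.3)
o=r.observe();print(o["clock"],o["grip_width"],o["force"].round(2),o["wrist_torque"].round(2),o["ee_pos"])
S={n:r.snapshot(n) for n in("scene","top")}
for n in S:np.savez(f"pics/{n}5.npz",**S[n])
cv2.imwrite("pics/d3.png",cv2.hconcat([up(S["scene"],200,160,300,260,f=4),up(S["top"],265,180,365,280,f=4)])[:,:,::-1])
level(S["top"],np.array([.4815,-.112]),.05)
E
```

```text
cone 545 tilt deg x,y [ 0.06 -0.33] cone 7.5 z0 0.007 std 0.0019
outer 1208 tilt deg x,y [-0.02 -0.33] cone 21.7 z0 -0.0046 std 0.0019
18.9667 0.02252108455622705 [ 0.44 -0.25 -2.41] [ 0.01 -0.19  0.05] [ 0.57792442 -0.10370606  0.05786226]
cone 566 tilt deg x,y [-0.   -0.42] cone 6.7 z0 0.0375 std 0.0018
outer 1277 tilt deg x,y [-0.04 -0.32] cone 20.8 z0 0.0263 std 0.0019
```

View pics/d3.png

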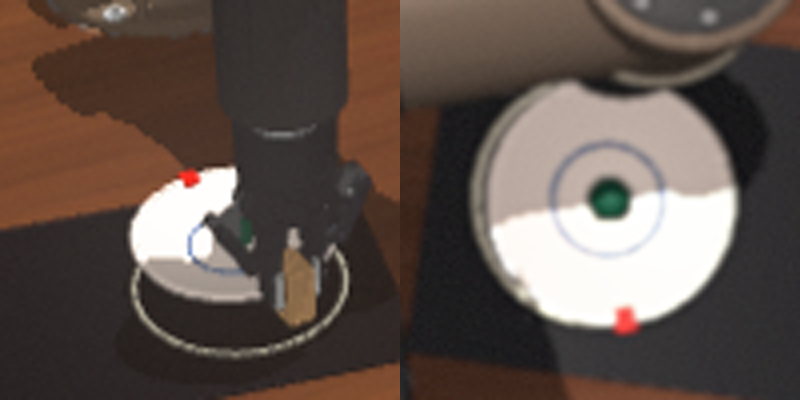

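Tilt reads the same as when the dish lay on the pad, so it is level. The ball is centred in the ring at (610,200) and the mark is at (626,320). Next I'll measure the dish's pose in the hand.

```bash
cat > dp.py <<'E'
from h import *
def dish(s,w,zu):
    im=up(s,*w);i=im.astype(int)
    m=(i[:,:,0]>150)&(i[:,:,1]<110)&(i[:,:,2]<110)&(i[:,:,0]>1.8*i[:,:,1]);c=big(m);M=rect(ray(s,px(c,*w[:2]),zu+.0235))
    m=(i[:,:,1]>i[:,:,0]+15)&(i.max(2)<150);c=big(m);B=rect(ray(s,px(c,*w[:2]),zu+.022))
    m=((i[:,:,2]>i[:,:,0]+8)&(i[:,:,2]>i[:,:,1]+5)).astype(np.uint8)
    n,l,st,_=cv2.connectedComponentsWithStats(cv2.dilate(m,np.ones((7,7))))
    cb=c.mean(0);v,u=np.nonzero(m);P=ray(s,px(np.c_[u,v],*w[:2]),zu+.0095)[:,:2]
    d=np.hypot(*(P-B[0]).T);P=P[(d>.028)&(d<.046)]
    A=np.c_[2*P,np.ones(len(P))];
    for _ in range(3):
        x=np.linalg.lstsq(np.c_[2*P,np.ones(len(P))],(P**2).sum(1),rcond=None)[0];rr=np.sqrt(x[2]+x[0]**2+x[1]**2);e=np.hypot(*(P-x[:2]).T)-rr;P=P[abs(e)<2*e.std()]
    R=x[:2]
    yaw=lambda c:np.degrees(np.arctan2(*(c-M[0])[::-1]))
    print("mark",M,"\nball",B,"\nring",R,rr,len(P),"\nyaw ring",yaw(R),"yaw ball",yaw(B[0]),"dist",np.hypot(*(R-M[0])),"ball-ring mm",1e3*(B[0]-R))
    return R,yaw(R),B[0]
E
python3 - <<'E'
from dp import *
s=dict(np.load("pics/top5.npz"));dish(s,(265,180,365,280),.034)
s=dict(np.load("pics/top0.npz"));dish(s,(265,180,365,280),.004)
# white ring on pad after lift? scene view
E
```

```text
mark (array([ 0.40015289, -0.11897713]), (14.934930801391602, 14.887666702270508), 35.5095329284668) 
ball (array([ 0.48234323, -0.11211677]), (24.41071128845215, 23.008506774902344), 88.75390625) 
ring [ 0.48239334 -0.11205266] 0.03709650444821251 1377 
yaw ring 4.812830232461981 yaw ball 4.771375999197768 dist 0.08253144742388885 ball-ring mm [-0.05011135 -0.06410297]
mark (array([ 0.40151083, -0.119729  ]), (15.406168937683105, 13.488518714904785), 88.72423553466797) 
ball (array([ 0.48242603, -0.11203953]), (25.07870864868164, 24.11785125732422), 88.75387573242188) 
ring [ 0.48231746 -0.11236406] 0.03713047701739512 1495 
yaw ring 5.207702688246303 yaw ball 5.428584569856152 dist 0.08114155705039224 ball-ring mm [0.1085703  0.32453622]
```

The ring, ball, mark and TCP all agree on a dish yaw of about 5.0°, with the ball 0.1 mm off the ring's middle. Now I'll raise it and turn it slowly.

Run:
```python
from station import r
from dp import *
from lev import level
r.move_l((.578,-.1037,.1257),rate=.04)
r.move_l((.4996,-.0147,.1257),tool(171.1),rate=.027)
r.pause(.5)
o=r.observe();print(o["clock"],o["grip_width"],o["force"].round(2),o["wrist_torque"].round(2),o["ee_pos"],o["joint_pos"].round(2))
S={n:r.snapshot(n) for n in("scene","top")}
for n in S:np.savez(f"pics/{n}6.npz",**S[n]);cv2.imwrite(f"pics/{n}6.png",S[n]["image"][:,:,::-1])
level(S["top"],np.array([.4844,-.1094]),.12)
dish(S["top"],(265,170,385,290),.102)
```

```text
25.95 0.022818339867971445 [-1.25  0.57 -2.5 ] [ 0.18 -0.04  0.04] [ 0.49961232 -0.01470871  0.12569891] [ 0.36  0.17 -0.51 -0.   -0.89 -0.52]
cone 456 tilt deg x,y [0.41 0.01] cone 6.7 z0 0.1054 std 0.0018
outer 1007 tilt deg x,y [-0.16 -0.55] cone 20.7 z0 0.0941 std 0.0017
mark (array([ 0.47295117, -0.18891563]), (14.084794044494629, 15.323018074035645), 88.03368377685547) 
ball (array([ 0.48555472, -0.10969341]), (22.17729377746582, 24.908483505249023), 61.87441635131836) 
ring [ 0.48544664 -0.10883228] 0.03708851038706166 1515 
yaw ring 81.13160108912037 yaw ball 80.960509491188 dist 0.08105233540718851 ball-ring mm [ 0.10807554 -0.861137  ]
```

View pics/scene6.png

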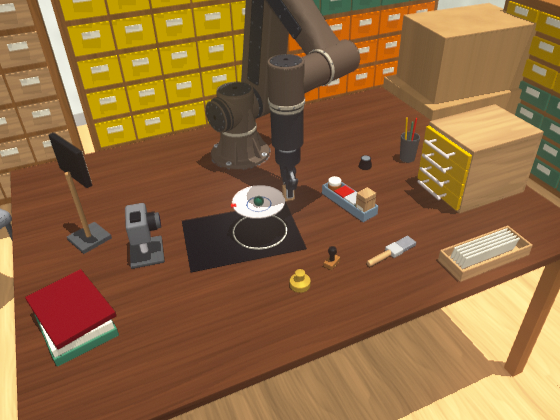

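View pics/top6.png

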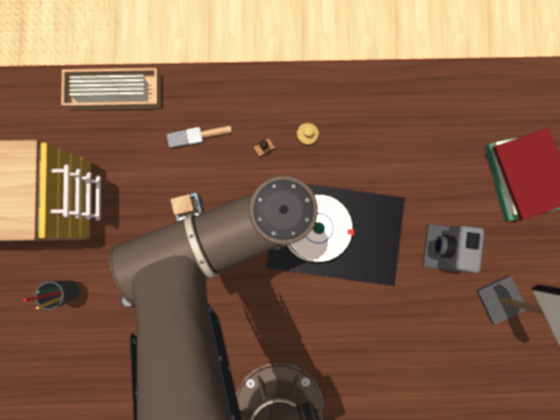

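The scene view shows the dish at (258,203) above the white ring at (260,232), with the red mark at (235,206) on the camera's side and the ball at its middle. The top view shows the mark at (351,232) pointing at the camera (450,248). As a last check I'll compare the white ring with the dish in the scene view.

Run:
```python
from station import r
from h import *
s=r.snapshot("scene");w=(170,180,320,275);im=up(s,*w);i=im.astype(int)
white=(i.min(2)>110)
v,u=np.nonzero(white);P=ray(s,px(np.c_[u,v],*w[:2]),.004)[:,:2];c=np.array([.4844,-.1094])
d=np.hypot(*(P-c).T);P=P[(d>.078)&(d<.095)&(P[:,0]>.49)]
for _ in range(4):
    x=np.linalg.lstsq(np.c_[2*P,np.ones(len(P))],(P**2).sum(1),rcond=None)[0];rr=np.sqrt(x[2]+x[0]**2+x[1]**2);e=np.hypot(*(P-x[:2]).T)-rr;P=P[abs(e)<2*e.std()]
print("spot scene",x[:2],rr,len(P))
m=(i[:,:,2]>i[:,:,0]+10)&(i[:,:,2]>i[:,:,1]+8);v,u=np.nonzero(m);P=ray(s,px(np.c_[u,v],*w[:2]),.1115)[:,:2];d=np.hypot(*(P-[.4854,-.109]).T);P=P[(d>.03)&(d<.045)]
for _ in range(4):
    x=np.linalg.lstsq(np.c_[2*P,np.ones(len(P))],(P**2).sum(1),rcond=None)[0];rr=np.sqrt(x[2]+x[0]**2+x[1]**2);e=np.hypot(*(P-x[:2]).T)-rr;P=P[abs(e)<2*e.std()]
print("dish ring scene",x[:2],rr,len(P))
m=(i[:,:,1]>i[:,:,0]+12)&(i.max(2)<150);print("ball scene",rect(ray(s,px(big(m),*w[:2]),.124)))
o=r.observe();print(o["clock"],np.abs(o["joint_vel"]).max(),o["grip_width"],o["ee_pos"])
```

```text
spot scene [ 0.48452922 -0.11144126] 0.08502959864522854 3826
dish ring scene [ 0.48395646 -0.10954759] 0.03732568901583628 1964
ball scene (array([ 0.48568634, -0.11074971]), (27.891626358032227, 44.819969177246094), 70.54170227050781)
26.1 0.005621385755330259 0.022830163577678544 [ 0.49960958 -0.01467809  0.12570056]
```

Run:
```python
from station import r
print(r.hand_in())
```

```text
the job is handed in; nothing more can be done
None
```

I packed the wooden case into the free place at the +x end of the archive box. Then I took the dish by its handle, lifted it, turned it anticlockwise and handed the job in at about 26 s, still holding it over the white ring.

**Last checks:**
- **Case:** it stands upright inside the walls. Its top reads 0.089 m by depth, which is what it should be when fully down. The tins and the jar looked in place.
- **Dish direction:** its yaw is 81.0° against 80.9° wanted. I turned it about 76° rather than 90°, because it started off the pad's axes.
- **Dish position:** its middle is 1–2 mm from the white ring's centre in both views, and its underside is about 10 cm above the pad.
- **Level:** three of the four tilt readings are within 0.5° and one is 0.55°. The same method read 0.3° with the dish lying on the pad, so part of that is bias.
- **Ball:** it is within 1 mm of the dish's middle in the top view and sat inside the blue ring in the pictures before and after the turn. I took none during it.

**Weaker or disagreeing checks:**
- **Cameras:** the scene camera's overlay sat about 1 px (a few mm) off, and the two views differ by about 2 mm on the ring centre.
- **Ball in scene view:** the colour mask there spread beyond the ball, so I relied on the top view.
- **Bystanders:** I checked the stamp, weight, brush, loupe and panel by eye only; they looked unmoved where visible, but the arm hid most of the loupe in the last top view.

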